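# Weigh the blue canister on the sprung hook scale

### The arm

A 6-joint arm with a two-finger parallel gripper is mounted at the origin on the work surface. World frame = base frame: x ahead of the robot, y to its left, z up, the work surface at z = 0. Lengths are in m, angles in rad, forces in N, time in s.
With the tool pointing down it reaches from about 0.35 to 0.975 m from the base axis. Payload 4.9 kg.
Tool frame: the origin (TCP) lies at the very end of the fingers, on their centre line; the grasp point (between the pads) lies manip.grip_point_offset behind it (manip.grip_point_offset is the distance from the TCP to the grasp point, in m); z points along the fingers, y is the direction in which the jaws open and shut (so a half turn about z gives the same grasp; the last joint's range is limited). The gripper opens to 85 mm and grips with 20 to 120 N. Pads are 22 mm wide; open, the fingers measure 114 mm over their backs; the gripper's body (76 mm by 85 mm) begins 54 mm behind the grasp point. The pads swing forward as they close: fully open they stand 13 mm farther back than shut.
Start: joints at [1.076, 0.053, 1.613, -0, 1.476, -0.119], TCP at [0.229, 0.581, 0.231] pointing down, gripper open.
Joint ranges: [-3.01, 3.01], [-1.01, 2.22], [0.06, 2.58], [-1.02, 4.17], [0.09, 2.62], [-3.14, 3.14]. Speed limits (rad/s): [2.57, 2.57, 3.14, 3.14, 3.14, 3.14].

### API

Orientations are given as a unit quaternion [w, x, y, z].
In Python, from plant import status, grab_frame, camera_params, ticket, boxes_of, outline_of, manip gives the robot as it stands. The module is installed in compiled form; this text tells all that it offers.
- The arm moves only by the tool play_rows, never from a script. Its argument "deltas" is a list of rows, each a list of 2 entries, a list of its own where there are three numbers: the shift along the world's x, y, z in m, then the turn about the world's z in rad. A call has 1 to 5 rows; each row is the pose to reach, as a shift and turn from the pose commanded when the call began; what a row does not reach only later rows make up. A row lasts 1/8 s, in which the tool goes at most 62.5 mm and 10.7 degrees, less where a joint would pass 70% of its speed; a pose out of reach is approached as far as the arm can. A call with a gripper value outside its range is refused whole. "grip" is the opening, from -1 (shut) to 1 (fully open), set as the call begins (left out, the last holds). The fingers move at their own pace and stop on an object; the grip force is fixed at half the most. Time passes only in rows, so rows that repeat a pose let the fingers close. It gives the time, the measured TCP pose, the force and the opening at its end, in the units of the state.
- status.state(): the state, without advancing time (a new reading comes with each control period).
- grab_frame(name): name is "scene" or "top" or "wrist"; returns (picture, depth): 420x560x3 uint8, blue, green, red; 420x560 float32, m along the optical axis (not along the pixel's ray), 0 where there is no reading.
- camera_params(name): a dict with "mtx" (3x3 intrinsics, pixels), "distortion" ([k1, k2, p1, p2, k3] as OpenCV has them; the pictures are not rectified), "world_from_camera" (4x4, takes a point from camera to world coordinates). Camera axes: x right, y up, looking along -z (the intrinsics and any distortion apply to the point x, -y, -z); pixel columns grow to the right and rows downward; lengths in m; the calibration is good to about 2 mm. A picture is of the moment at which its call begins: read the wrist's pose just before it. camera_params takes no time and is no camera call; for the wrist camera it gives the pose at the moment of the call.
- ticket.job_done(): hands the job in, once; it reports no verdict.
Trained networks look in the newest picture that a camera, given by its name, has taken for a name from the list of things; names that differ only in an ending like _2 or _b are one class to them, and where a whole thing is asked for, a point or a joint stands for the part that bears it (a point fixed in the world has none). Each returns a list of dicts, best first, with "confidence" (0 to 1); they miss things now and then, are a little off and sometimes report something else, mostly with a low value. They report only what shows in the picture. A call takes as long as a camera call. They do not tell look-alikes from the thing itself.
- boxes_of(camera, name): "box" ([left, top, right, bottom] in pixels, round what is visible of it).
- outline_of(camera, name): "region" (420x560 bool, what is visible of it) and "box" ([left, top, right, bottom] in pixels, round what is visible of it).
The state is a dict: "time": time; "joint_pos": joint angles; "joint_vel": joint speeds; "joint_efforts": joint torques, N m; "tool_pos": TCP position; "tool_rot": TCP orientation; "contact_force": force on the tool from outside, world axes, zero at the start; "ft_torque": the same for the moment, N m; "gripper_width": opening from 0.0 (shut) to 1.0 (fully open).
Only numpy, scipy, OpenCV 4.12 (cv2) and the standard library are available. Lean on these libraries where they do the work, as an engineer would, in place of code of your own. Each camera call takes 0.05 s, during which the arm holds its last target.

### The job

Weigh the blue-lidded canister: hang it by its stirrup on the hook of the sprung scale, easing its weight onto the spring so that the hook neither drops nor springs up when you let go, and leave it hanging untouched until it has been still for a good second. Then lift it gently off the hook and set it down gently, upright, in the middle of the round cork mat. Leave the other canisters and tools where they are.

Things in the scene. Friction and masses are not known exactly. Their poses are not given: they have to be found in the camera images.
- can_blue_grip (a point): Centre of the blue grip block on top of the canister to be weighed: block 34 mm long (x), 12 mm thick (y, the way to pinch it), 44 mm tall (z, up), on a thin stem. This point is 143 mm above the canister's underside and 38 mm above the underside of the stirrup's peak, on the canister's axis. The whole is symmetrical under a half turn about z.
- can_blue_peak (a point): Underside of the peak of the canister's rigid wire stirrup (6 mm wire), 105 mm above the canister's underside, where the hook bears. Uprights 26 mm either side along y meet in a shallow peak on the axis: the window for the hook under it is 46 mm wide (y), 43 mm high down to the lid, and open along x. A stem of 12 mm above the peak carries the grip block.
- can_blue: The canister itself: closed steel can, 73 mm in diameter, blue lid (its top 62 mm above the underside), wire stirrup and blue grip block above, 165 mm tall in all. Weight unknown, between 0.25 and 0.95 kg. Origin at the centre of its underside.
- scale: Sprung hook scale, fixed to the bench: blue base plate 200 x 130 x 12 mm, blue column 35 x 45 mm and 287 mm tall (299 mm with its steel button), white strip with marks. Origin under the column's centre; the hook arm reaches along its -x axis, the base plate lies under the hook.
- hook_seat (a point): Lowest point on top of the steel hook (8 mm bar), where the stirrup's peak rests: 110 mm from the column along the scale's -x, 254 mm above the bench unloaded; sinks with the hook. Axes as the scale. Outwards (-x) the hook curls up: tip top 18 mm above this point, its end 26 mm out. Towards the column the arm's top is 10 mm above this point, 20 mm away.
- hook (a joint): How far the red carriage with the hook has sunk down the column, m: 0 unloaded (resting on its upper stop), grows downwards, bottom stop at 0.12. It begins to sink at a load of about 0.85 N, then 90 N per metre; lightly damped. A delicate movement: let go with half a newton of the weight still in the hand, or pressed on too much, it may already jump too hard.
- mat_top (a point): Centre of the upper face of a round cork mat, 110 mm in diameter, 6 mm thick, fixed flat on the bench.
- can_green: A canister of the same make with green lid and grip: bystander; 73 mm diameter, 165 mm tall with its grip. Origin at the centre of its underside.
- can_orange: The same with orange lid and grip: bystander. Origin at the centre of its underside.
- paperweight: Green glass paperweight, 68 mm in diameter, 50 mm tall: bystander. Origin under its centre.
- jacks: Steel glass-shaping jacks lying flat, 220 mm long, 54 mm wide, 10 mm thick: bystander. Origin under its middle.
- paddle: Dark paddle with wooden handle lying flat, 240 mm long, 12 mm thick: bystander. Origin under its middle.
- tumbler: Amber glass tumbler, 72 mm in diameter, 90 mm tall: bystander. Origin under its centre.
Not all that is in view belongs to the job. What is meant by the part that bears mat_top is not red, and is the larger of those in its own colour.

How it is judged:
On the way:
1. the blue canister hangs from the hook alone, untouched, upright and still for 1 s (contact force between can_blue and scale above 1.5 N and value of joint hook above 0.006 m and distance between can_blue_grip and hook_seat below 0.055 m and contact force between each of the arm, the fingers and can_blue below 0.05 N and contact force between each of the arm, the fingers and scale below 0.05 N and velocity of joint hook between -0.008 and 0.008 m/s and linear speed of can_blue below 0.02 m/s and angle between can_blue's own z axis and vertical below 0.3 rad), for 1 s.
At the end, for the whole second after the job is handed in: The blue canister stands upright (within 0.08 rad) and at rest on the cork mat, its centre within 20 mm of the mat's centre, and the scale's hook is empty and back up within 4 mm of its unloaded height (horizontal distance between can_blue and mat_top below 0.02 m and angle between can_blue's own z axis and vertical below 0.08 rad and height (world z) of can_blue between 0.003 and 0.01 m and linear speed of can_blue below 0.01 m/s and value of joint hook below 0.004 m); the robot touches nothing.
It fails at once if with the hand off the canister the hook drops, springs up or bounces faster than 0.06 m/s, or at any time it moves faster than 0.15 m/s ((contact force between the fingers and can_blue below 0.05 N and (velocity of joint hook above 0.06 m/s or velocity of joint hook below -0.06 m/s)) or velocity of joint hook above 0.15 m/s or velocity of joint hook below -0.15 m/s).
It fails at once if the hook is dragged down to within 5 mm of its bottom stop (value of joint hook above 0.115 m).
It fails at once if the canister tips more than 0.6 rad (angle between can_blue's own z axis and vertical above 0.6 rad).
It fails at once if the canister is dropped or banged onto the mat (still moving faster than 0.3 m/s within 4 mm of the mat's face) (horizontal distance between can_blue and mat_top below 0.06 m and height (world z) of can_blue below 0.01 m and linear speed of can_blue above 0.3 m/s).
It fails at once if another canister or a tool or glass on the bench is moved more than 30 mm (distance of any of can_green, can_orange, paperweight, jacks, paddle, tumbler from where it was at the start of the episode above 0.03 m).
It also fails if it takes over 72 s, if anything falls off the work surface, if the arm or the gripper's body presses on something with over 40 N, if the wrist force passes 120 N, or if a joint passes its speed limit or range.

## Working session

There is one attempt and no reset: what is moved stays moved. The work goes in short steps, Python scripts to look and compute and a tool call to move; the robot and the scene stay as the last step left them, time stands still between calls to the robot, and variables do not carry over. Pictures are saved under pics/ and viewed, and the job is handed in when it is done.

Besides the shell and the picture viewer there is one more tool, called after ">>>" as name(argument=value, ...) on one line, values as JSON. play_rows: Moves the arm, as the interface text tells. Its arguments: {"type":"object","properties":{"deltas":{"type":"array"},"grip":{"type":"number"}},"required":["deltas"]}

```bash
mkdir -p pics; python3 - <<'E'
from plant import *
import cv2
print(status.state()); print(manip.grip_point_offset)
for n in ["scene","top","wrist"]:
    p,d=grab_frame(n); cv2.imwrite(f"pics/{n}0.png",p)
    import numpy as np
    c=camera_params(n); print(n,np.round(c["mtx"],1).tolist(),np.round(c["distortion"],3),np.round(c["world_from_camera"],3).tolist())
E
```

```text
{'time': 0.0, 'joint_pos': array([ 1.07598428e+00,  5.33419426e-02,  1.61428014e+00, -5.50848825e-06,
        1.47598633e+00, -1.18996984e-01]), 'joint_vel': array([ 0.0008854 , -0.00060828,  0.00010141, -0.00130154,  0.00116416,
        0.00030218]), 'joint_efforts': array([-1.59266501e-04, -3.93662918e+01, -3.70184863e+01, -4.67074324e-05,
        6.68566834e-03,  2.38504145e-05]), 'tool_pos': array([0.22910023, 0.58083713, 0.23008054]), 'tool_rot': array([-3.01875751e-04,  1.86803318e-01,  9.82396816e-01, -9.61611436e-04]), 'contact_force': array([0.34022001, 0.08026613, 0.18675391]), 'ft_torque': array([ 0.00688996, -0.00307601, -0.03178263]), 'gripper_width': 0.9990613098023602}
0.0187
scene [[474.9, 0.0, 281.2], [0.0, 474.9, 208.9], [0.0, 0.0, 1.0]] [-0.137  0.     0.     0.     0.   ] [[0.535, -0.636, 0.556, 1.365], [0.845, 0.404, -0.351, -0.498], [-0.001, 0.657, 0.754, 1.216], [0.0, 0.0, 0.0, 1.0]]
top [[450.2, 0.0, 275.9], [0.0, 450.2, 213.2], [0.0, 0.0, 1.0]] [0.037 0.    0.    0.    0.   ] [[0.028, 0.997, -0.068, 0.513], [-1.0, 0.028, -0.005, 0.023], [-0.003, 0.068, 0.998, 1.372], [0.0, 0.0, 0.0, 1.0]]
wrist [[289.2, 0.0, 279.5], [0.0, 289.2, 211.0], [0.0, 0.0, 1.0]] [-0.06  0.    0.    0.    0.  ] [[0.367, -0.89, -0.27, 0.161], [0.93, 0.351, 0.108, 0.609], [-0.002, -0.291, 0.957, 0.373], [0.0, 0.0, 0.0, 1.0]]
```

View pics/scene0.png

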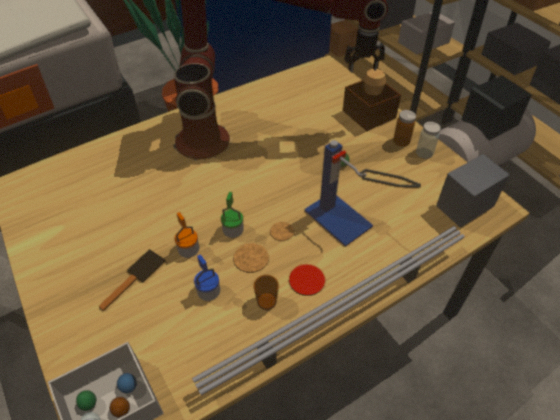

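View pics/top0.png

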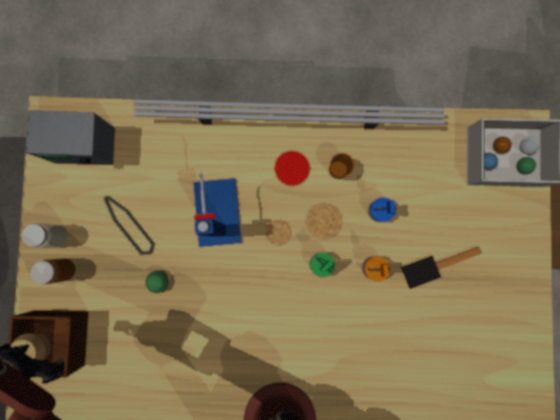

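View pics/wrist0.png

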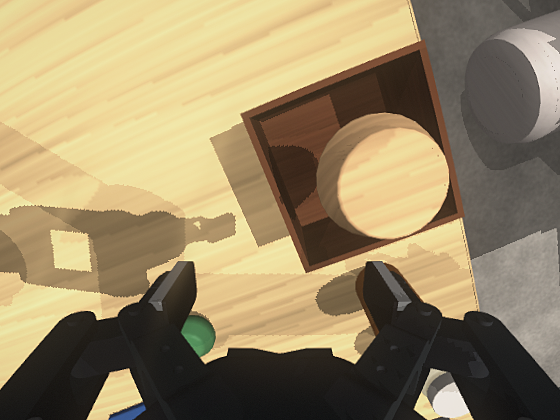

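The larger cork mat is at top pixel (324,220), with a smaller cork disc at (279,232) and a red disc at (292,168) as decoys. The blue can is at (383,210). The scale base is around (218,212), with its column near (205,226) and the hook arm running up the picture (+x) to about (202,178).

```bash
cat > h.py <<'E'
from plant import *
import cv2, numpy as np
def cloud(n,d,c=None):
    c=c or camera_params(n)
    h,w=d.shape
    u,v=np.meshgrid(np.arange(w),np.arange(h))
    p=cv2.undistortPoints(np.stack([u,v],-1).reshape(-1,1,2).astype(np.float64),c["mtx"],c["distortion"]).reshape(h,w,2)
    P=np.stack([p[...,0]*d,-p[...,1]*d,-d],-1)
    W=c["world_from_camera"]
    X=P@W[:3,:3].T+W[:3,3]
    X[d<=0]=np.nan
    return X
def shot(n,tag=None):
    c=camera_params(n); p,d=grab_frame(n)
    if tag: cv2.imwrite(f"pics/{tag}.png",p)
    return p,d,cloud(n,d,c),c
def seg(n,name,X):
    r=outline_of(n,name)
    return [(x["confidence"],np.round(x["box"]).tolist(),x["region"]) for x in r]
E
python3 - <<'E'
from h import *
np.set_printoptions(precision=4,suppress=True)
for n in ["top","scene"]:
    p,d,X,c=shot(n)
    np.save(f"{n}_X.npy",X); cv2.imwrite(f"pics/{n}_big.png",cv2.resize(p,None,fx=1,fy=1))
    for name in ["can_blue","scale","mat_top","hook_seat","can_blue_grip","can_green","can_orange"]:
        for cf,b,m in seg(n,name,X)[:3]:
            Y=X[m]; Y=Y[~np.isnan(Y[:,0])]
            if len(Y)==0: continue
            print(n,name,round(cf,2),b,"med",np.median(Y,0),"min",np.percentile(Y,2,0),"max",np.percentile(Y,98,0))
X=np.load("top_X.npy"); p=cv2.imread("pics/top_big.png")
print(X[230:240:3,290:300:3,2])
def crop(n,x0,y0,x1,y1,f,o):
    p=cv2.imread(f"pics/{n}_big.png")[y0:y1,x0:x1]; cv2.imwrite(o,cv2.resize(p,None,fx=f,fy=f,interpolation=cv2.INTER_CUBIC))
crop("top",180,150,420,300,3.3,"pics/topc.png")
crop("scene",160,120,400,320,3.0,"pics/scenec.png")
E
```

```text
top can_blue 0.95 [367.0, 199.0, 398.0, 221.0] med [ 0.6197 -0.277   0.0616] min [ 0.5912 -0.3084  0.0094] max [ 0.6532 -0.25    0.1656]
top scale 0.69 [193.0, 174.0, 244.0, 248.0] med [0.6026 0.1985 0.0124] min [0.5084 0.1439 0.0043] max [0.7004 0.2757 0.2968]
top scale 0.42 [367.0, 199.0, 399.0, 226.0] med [ 0.6199 -0.2778  0.0616] min [ 0.5901 -0.3116  0.0099] max [ 0.6553 -0.25    0.1657]
top mat_top 0.97 [304.0, 201.0, 342.0, 241.0] med [ 0.5869 -0.1169  0.0053] min [ 0.5383 -0.1652 -0.0009] max [ 0.6364 -0.0687  0.011 ]
top mat_top 0.91 [274.0, 150.0, 305.0, 185.0] med [ 0.7467 -0.014   0.005 ] min [ 0.6976 -0.0619 -0.0006] max [0.7955 0.0332 0.0108]
top mat_top 0.69 [264.0, 218.0, 291.0, 244.0] med [0.5485 0.0236 0.0035] min [ 0.5131 -0.0124 -0.0032] max [0.5833 0.0605 0.0091]
top hook_seat 0.6 [194.0, 176.0, 213.0, 222.0] med [0.5824 0.211  0.2661] min [0.5662 0.1817 0.25  ] max [0.6767 0.2279 0.2864]
top can_blue_grip 0.9 [368.0, 196.0, 391.0, 217.0] med [ 0.62   -0.2768  0.0614] min [ 0.5915 -0.3114  0.0002] max [ 0.6531 -0.2496  0.1657]
top can_green 0.61 [308.0, 253.0, 33
[... 1046 characters left out ...]
ne can_blue_grip 0.8 [195.0, 252.0, 222.0, 300.0] med [ 0.6374 -0.291   0.0609] min [ 0.5959 -0.3221  0.005 ] max [ 0.66   -0.2573  0.1654]
scene can_green 0.67 [197.0, 253.0, 218.0, 303.0] med [ 0.6362 -0.2916  0.0609] min [ 0.5933 -0.3225  0.0027] max [ 0.66   -0.2594  0.1655]
scene can_green 0.59 [221.0, 196.0, 246.0, 235.0] med [ 0.4704 -0.1176  0.0611] min [ 0.427  -0.1469  0.0033] max [ 0.4935 -0.0827  0.165 ]
scene can_orange 0.8 [177.0, 212.0, 201.0, 259.0] med [ 0.4646 -0.2738  0.0607] min [ 0.4167 -0.3044 -0.0008] max [ 0.4868 -0.2354  0.1656]
[[ 0.0031 -0.0027 -0.0069  0.0009]
 [ 0.0094 -0.0013  0.0006  0.001 ]
 [-0.0032  0.0012 -0.0005 -0.0014]
 [ 0.0014  0.0034 -0.0062  0.0046]]
```

View pics/topc.png

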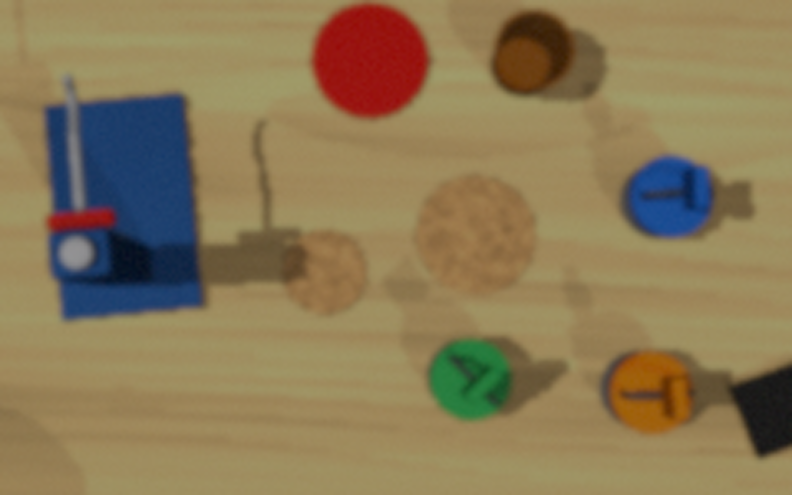

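View pics/scenec.png

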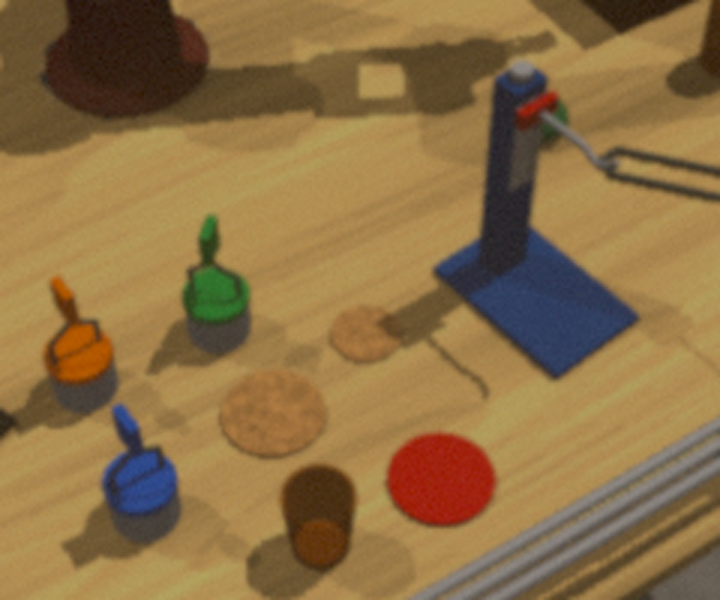

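```bash
python3 - <<'E'
from h import *
np.set_printoptions(precision=4,suppress=True)
for n in ["top","scene"]:
    X=np.load(f"{n}_X.npy"); p=cv2.imread(f"pics/{n}_big.png").astype(int)
    blue=(p[...,0]>p[...,2]+35)
    m=blue&(np.hypot(X[...,0]-.625,X[...,1]+.285)<.06)&(X[...,2]>.158)
    Y=X[m]; print(n,"blocktop",m.sum(),Y.mean(0),Y.min(0),Y.max(0))
    m=blue&(np.hypot(X[...,0]-.625,X[...,1]+.285)<.06)&(X[...,2]<.075)&(X[...,2]>.052)
    Y=X[m]; print(n,"lid",m.sum(),Y.mean(0),Y.min(0),Y.max(0),(Y.max(0)+Y.min(0))/2)
    m=(np.hypot(X[...,0]-.57,X[...,1]-.2)<.2)&(X[...,2]>.23)&(X[...,0]<.8)
    Y=X[m]; np.savetxt(f"{n}_scale.txt",Y,fmt="%.4f"); print(len(Y))
    b=Y[Y[:,2]>.292]; print("button",len(b),b.mean(0) if len(b) else 0)
    for x in np.arange(.53,.75,.01):
        s=Y[(Y[:,0]>=x)&(Y[:,0]<x+.01)]
        if len(s): print(round(x,3),len(s),s[:,1:].mean(0),s[:,2].min(),s[:,2].max())
E
```

```text
top blocktop 55 [ 0.6228 -0.283   0.1638] [ 0.6072 -0.2889  0.1581] [ 0.6374 -0.2771  0.1711]
top lid 345 [ 0.6207 -0.2766  0.0608] [ 0.5884 -0.3178  0.0522] [ 0.6561 -0.2481  0.0731] [ 0.6222 -0.283   0.0626]
569
button 80 [0.55   0.2018 0.2982]
0.53 75 [0.2009 0.2806] 0.23226310920874238 0.29712162478983917
0.54 88 [0.1975 0.288 ] 0.24339750501442126 0.3020941872357459
0.55 88 [0.199  0.2867] 0.23237893690487454 0.3022783050772653
0.56 80 [0.2009 0.2799] 0.23161580122366 0.2995994266354427
0.57 87 [0.204  0.2691] 0.2520187394085196 0.27609671810028247
0.58 25 [0.1995 0.2656] 0.2508544134796049 0.2727613433388132
0.59 12 [0.2083 0.2626] 0.25892650435870257 0.2664096177064448
0.6 12 [0.2088 0.2622] 0.25717144631856526 0.2658894849781981
0.61 15 [0.2105 0.2627] 0.2575369192464989 0.2661826130003979
0.62 12 [0.2118 0.2632] 0.2583838932983533 0.2683911085414117
0.63 13 [0.2128 0.2621] 0.25939202706619224 0.26656252981996476
0.64 15 [0.2142 0.2595] 0.25384389549868214 0.26187627599448926
0.65 14 [0.2158 0.2547] 0.24979028000586778 0.260603885621532
0.66 15 [0.217  0.2556] 0.2518303406841
[... 695 characters left out ...]
 0.2876664653292442
0.58 65 [0.1929 0.2617] 0.24706190269881811 0.27272863626667976
0.59 8 [0.2014 0.2611] 0.2560886135273619 0.2656566257343307
0.6 7 [0.203  0.2603] 0.2576087284471743 0.26471815992711467
0.61 8 [0.2018 0.2616] 0.256538556859389 0.26502082639444824
0.62 8 [0.2042 0.2615] 0.2584528978817686 0.2640990202151061
0.63 9 [0.2058 0.2604] 0.2558275099381404 0.2653915437631553
0.64 10 [0.2077 0.2576] 0.2549260043741909 0.2616159154495542
0.65 10 [0.2088 0.2533] 0.2455659528037567 0.2578877873645411
0.66 10 [0.2099 0.2528] 0.24789309830386552 0.25658050033194824
0.67 9 [0.2111 0.2585] 0.2508740825672503 0.2628979692253647
0.68 5 [0.212  0.2675] 0.26352693321511056 0.27066871011910787
```

>>> play_rows(deltas=[[[0.0,0.0,0.05],0.0],[[0.02,-0.03,0.09],0.08],[[0.045,-0.08,0.11],0.18],[[0.07,-0.13,0.12],0.28],[[0.09,-0.18,0.12],0.377]])

```text
time: 1.58
tool_pos: [0.3203, 0.4001, 0.353]
tool_rot: [0.001, -0.002, 1.0, 0.001]
contact_force: [0.8, 0.5, -0.4]
gripper_width: 1.003
```

>>> play_rows(deltas=[[[0.02,-0.055,0.0],0.0],[[0.045,-0.11,0.0],0.0],[[0.07,-0.165,0.0],0.0],[[0.1,-0.22,0.0],0.0],[[0.12,-0.27,0.0],0.0]])

```text
time: 2.2
tool_pos: [0.44, 0.1293, 0.3515]
tool_rot: [0.0, -0.0, 1.0, 0.0]
contact_force: [0.8, -0.6, 0.9]
gripper_width: 1.0
```

>>> play_rows(deltas=[[[0.02,-0.055,0.0],0.0],[[0.045,-0.11,0.0],0.0],[[0.07,-0.165,0.0],0.0],[[0.09,-0.22,0.0],0.0],[[0.11,-0.27,0.0],0.0]])

```text
time: 2.82
tool_pos: [0.5498, -0.1408, 0.3514]
tool_rot: [0.0, -0.0, 1.0, -0.0]
contact_force: [-0.3, 0.3, 0.8]
gripper_width: 1.0
```

>>> play_rows(deltas=[[[0.015,-0.045,-0.02],0.0],[[0.03,-0.09,-0.04],0.0],[[0.045,-0.13,-0.06],0.0],[[0.05,-0.145,-0.08],0.0],[[0.05,-0.145,-0.09],0.0]])

```text
time: 3.45
tool_pos: [0.5988, -0.2836, 0.2591]
tool_rot: [-0.001, -0.0, 1.0, 0.001]
contact_force: [0.1, 0.6, 0.0]
gripper_width: 1.0
```

```bash
python3 - <<'E'
from h import *
np.set_printoptions(precision=4,suppress=True)
print(status.state()["tool_pos"],status.state()["joint_pos"])
p,d,X,c=shot("wrist","w1")
np.save("w1.npy",X)
b=p.astype(int); blue=b[...,0]>b[...,2]+35
near=np.hypot(X[...,0]-.625,X[...,1]+.285)<.06
m=blue&near&(X[...,2]>.15); Y=X[m]
print("block",m.sum(),Y.mean(0),Y.min(0),Y.max(0))
t=Y[Y[:,2]>.16]
if len(t): print(t.mean(0), cv2.minAreaRect((t[:,:2]*1000).astype(np.float32)))
m=blue&near&(X[...,2]>.057)&(X[...,2]<.068); Y=X[m]; print("lid",Y.min(0),Y.max(0))
p,d,X,c=shot("scene","s1")
X2=np.load("top_X.npy");b=cv2.imread("pics/top_big.png").astype(int)
m=(b[...,0]>b[...,2]+35)&(np.hypot(X2[...,0]-.625,X2[...,1]+.285)<.06)&(X2[...,2]>.158)
print(cv2.minAreaRect((X2[m][:,:2]*1000).astype(np.float32)))
E
```

```text
[ 0.5988 -0.2836  0.2591] [-0.5546  0.1273  1.4873  0.0003  1.5301 -2.1258]
block 490 [ 0.6228 -0.2841  0.1638] [ 0.6083 -0.2904  0.15  ] [ 0.6417 -0.2777  0.167 ]
[ 0.624  -0.284   0.1647] ((625.1567993164062, -284.04534912109375), (33.55516815185547, 11.657171249389648), 2.713665008544922)
lid [ 0.5898 -0.3198  0.0572] [ 0.6589 -0.2486  0.0644]
((622.329833984375, -283.07073974609375), (30.00419044494629, 10.359151840209961), 4.064055919647217)
```

View pics/w1.png

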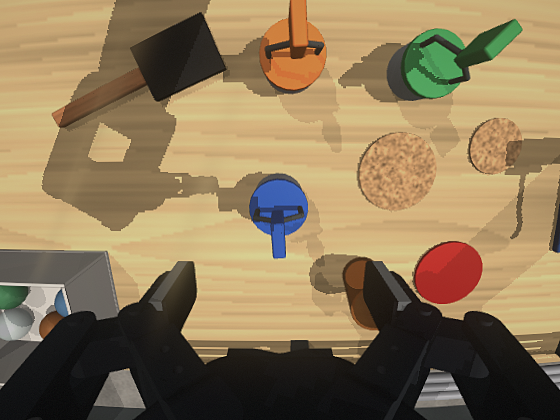

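View pics/s1.png

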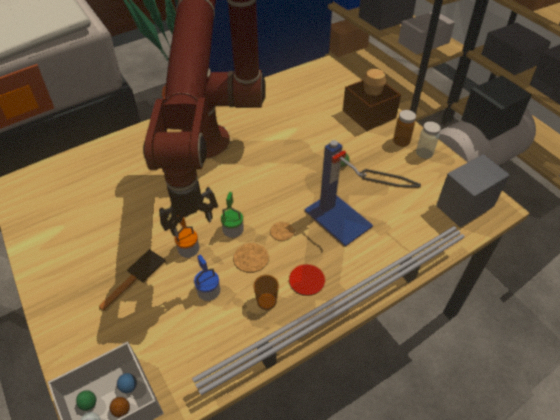

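>>> play_rows(deltas=[[[0.013,0.0,-0.02],0.02],[[0.026,-0.001,-0.055],0.047],[[0.026,-0.001,-0.09],0.047],[[0.026,-0.001,-0.118],0.047],[[0.026,-0.001,-0.129],0.047]])

```text
time: 4.18
tool_pos: [0.6249, -0.2829, 0.1296]
tool_rot: [-0.001, -0.025, 1.0, 0.001]
contact_force: [-0.9, -0.6, 0.6]
gripper_width: 1.001
```

>>> play_rows(deltas=[[[0.0,0.0,0.0],0.0]])

```text
time: 4.3
tool_pos: [0.6255, -0.2839, 0.1318]
tool_rot: [-0.0, -0.025, 1.0, 0.0]
contact_force: [0.8, 0.4, 0.2]
gripper_width: 0.997
```

>>> play_rows(deltas=[[[0.0,0.0,0.0],0.0],[[0.0,0.0,0.0],0.0],[[0.0,0.0,0.0],0.0],[[0.0,0.0,0.0],0.0],[[0.0,0.0,0.0],0.0]], grip=-1)

```text
time: 4.92
tool_pos: [0.6257, -0.2848, 0.1329]
tool_rot: [0.001, -0.024, 1.0, -0.0]
contact_force: [0.2, -0.3, 1.5]
gripper_width: 0.132
```

>>> play_rows(deltas=[[[0.0,0.0,0.008],0.0],[[0.0,0.0,0.025],0.0],[[0.0,0.0,0.05],0.0],[[0.0,0.0,0.07],0.0],[[0.0,0.0,0.08],0.0]])

```text
time: 5.55
tool_pos: [0.6259, -0.285, 0.2144]
tool_rot: [0.001, -0.024, 1.0, -0.001]
contact_force: [-0.3, -0.5, -8.8]
gripper_width: 0.129
```

>>> play_rows(deltas=[[[0.0,0.0,0.0],0.0],[[0.0,0.0,0.0],0.0],[[0.0,0.0,0.0],0.0]])

```text
time: 5.92
tool_pos: [0.6247, -0.2843, 0.2106]
tool_rot: [-0.001, -0.024, 1.0, 0.001]
contact_force: [-0.6, 0.8, -9.5]
gripper_width: 0.133
```

```bash
python3 - <<'E'
from h import *
np.set_printoptions(precision=4,suppress=True)
for i in range(6):
    p,d,X,c=shot("wrist","w2" if i==0 else None); s=status.state(); print(s["time"],s["tool_pos"],s["contact_force"])
p,d,X,c=shot("scene","s2")
E
```

```text
5.975 [ 0.6249 -0.2843  0.2109] [-0.437   0.3648 -8.9707]
6.025 [ 0.625  -0.2844  0.2112] [ 0.2244  0.136  -8.2751]
6.075 [ 0.6251 -0.2845  0.2115] [ 0.3561 -0.2031 -8.2459]
6.125 [ 0.6252 -0.2846  0.2117] [-0.0447 -0.8002 -8.5934]
6.175 [ 0.6253 -0.2846  0.212 ] [-0.1638 -0.4557 -9.0878]
6.225 [ 0.6253 -0.2846  0.2121] [-0.1243  0.0655 -8.675 ]
```

View pics/w2.png

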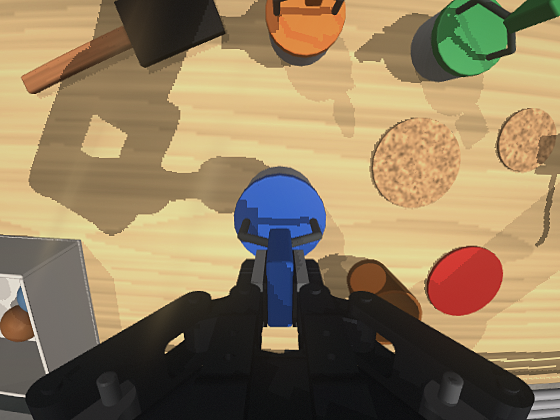

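View pics/s2.png

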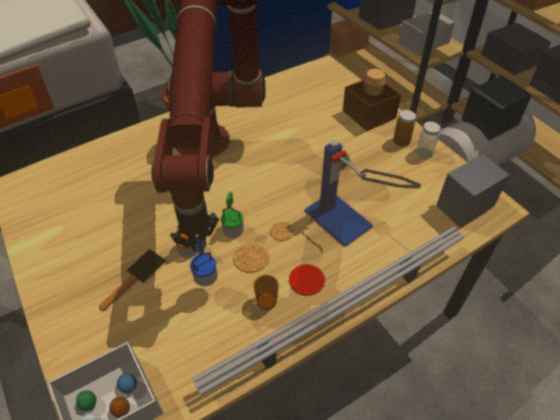

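>>> play_rows(deltas=[[[0.0,0.0,0.015],-0.1],[[0.0,0.01,0.04],-0.26],[[0.01,0.025,0.065],-0.42],[[0.02,0.045,0.085],-0.58],[[0.03,0.07,0.095],-0.74]])

```text
time: 6.9
tool_pos: [0.6561, -0.2146, 0.3096]
tool_rot: [0.002, 0.342, 0.94, -0.0]
contact_force: [1.0, 0.0, -8.8]
gripper_width: 0.129
```

>>> play_rows(deltas=[[[0.01,0.03,0.0],-0.16],[[0.02,0.06,0.0],-0.32],[[0.03,0.09,0.0],-0.48],[[0.04,0.12,0.0],-0.64],[[0.05,0.15,0.0],-0.8]])

```text
time: 7.52
tool_pos: [0.7056, -0.0637, 0.3073]
tool_rot: [0.0, 0.681, 0.733, -0.0]
contact_force: [0.4, 0.1, -8.7]
gripper_width: 0.132
```

>>> play_rows(deltas=[[[0.01,0.03,0.0],-0.16],[[0.02,0.06,0.0],-0.32],[[0.025,0.09,0.0],-0.48],[[0.025,0.12,0.0],-0.64],[[0.025,0.15,0.0],-0.8]])

```text
time: 8.15
tool_pos: [0.7304, 0.0863, 0.307]
tool_rot: [-0.0, 0.912, 0.41, -0.0]
contact_force: [0.5, -1.1, -8.9]
gripper_width: 0.127
```

>>> play_rows(deltas=[[[0.0,0.03,0.0],-0.16],[[0.0,0.06,0.0],-0.32],[[0.0,0.09,0.0],-0.48],[[0.0,0.115,0.0],-0.64],[[0.0,0.13,0.0],-0.735]])

```text
time: 8.78
tool_pos: [0.7301, 0.217, 0.3069]
tool_rot: [-0.0, 0.998, 0.056, -0.0]
contact_force: [0.0, -0.4, -7.8]
gripper_width: 0.137
```

>>> play_rows(deltas=[[[0.0,0.007,0.0],0.0],[[0.0,0.007,0.0],0.0],[[0.0,0.007,0.0],0.0]])

```text
time: 9.15
tool_pos: [0.7305, 0.2215, 0.3073]
tool_rot: [0.0, 0.998, 0.057, -0.0]
contact_force: [0.1, 0.6, -8.5]
gripper_width: 0.133
```

```bash
python3 - <<'E'
from h import *
np.set_printoptions(precision=4,suppress=True)
for n in ["wrist","scene","top"]:
    s=status.state(); print(s["time"],s["tool_pos"],s["tool_rot"],s["contact_force"],s["joint_pos"])
    p,d,X,c=shot(n,n+"3"); np.save(n+"3.npy",X)
E
```

```text
9.15 [0.7305 0.2215 0.3073] [ 0.0003  0.9984  0.0573 -0.    ] [ 0.1213  0.587  -8.5488] [ 0.1972  0.3461  1.154  -0.0005  1.6417  1.6533]
9.2 [0.7305 0.2214 0.3073] [ 0.0002  0.9984  0.0572 -0.    ] [ 0.3772 -0.0246 -7.9581] [ 0.1971  0.346   1.1539 -0.0004  1.6417  1.6535]
9.25 [0.7305 0.2215 0.3074] [ 0.0001  0.9984  0.0571 -0.    ] [ 0.1143 -0.032  -9.0245] [ 0.1972  0.346   1.1539 -0.0002  1.6417  1.6537]
```

View pics/wrist3.png

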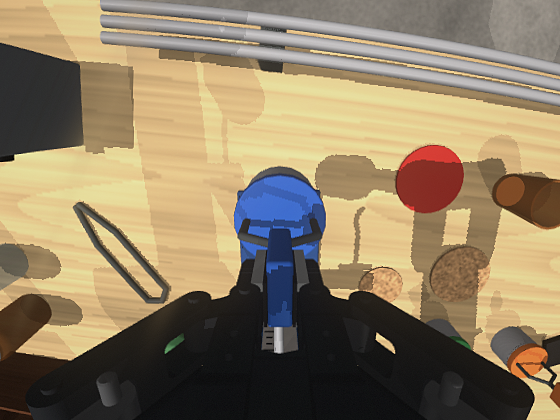

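View pics/scene3.png

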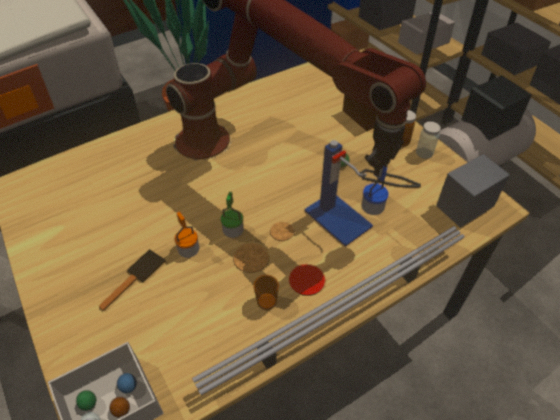

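View pics/top3.png

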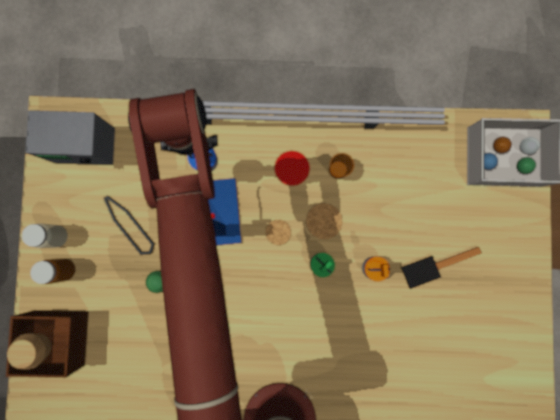

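```bash
python3 - <<'E'
from h import *
np.set_printoptions(precision=4,suppress=True)
X=np.load("top3.npy"); print("forearm top z", X[200:300:20,195,:])
for n in ["scene","wrist","top"]:
    X=np.load(n+"3.npy"); p=cv2.imread(f"pics/{n}3.png").astype(int)
    blue=(p[...,0]>p[...,2]+35)
    near=(np.hypot(X[...,0]-.73,X[...,1]-.22)<.055)
    m=blue&near&(X[...,2]>.15); Y=X[m]; print(n,"z pct",np.percentile(Y[:,2],[1,10,50,90,99]))
    m=blue&near&(abs(X[...,2]-.237)<.008); Y=X[m]; print("lid",m.sum(),Y.min(0),Y.max(0))
    # steel hook near tip
    m=(np.abs(X[...,0]-.67)<.03)&(np.abs(X[...,1]-.213)<.012)&(X[...,2]>.24)&(X[...,2]<.285); Y=X[m]; print("hook",len(Y)); 
    for x in np.arange(.64,.70,.005):
        s=Y[(Y[:,0]>=x)&(Y[:,0]<x+.005)]
        if len(s): print(round(x,3),len(s),s[:,1:].mean(0),s[:,2].max())
p=cv2.imread("pics/scene3.png")[120:230,290:430]; cv2.imwrite("pics/s3c.png",cv2.resize(p,None,fx=5,fy=5,interpolation=cv2.INTER_CUBIC))
E
```

```text
forearm top z [[0.5834 0.1636 0.6139]
 [0.5492 0.161  0.6208]
 [0.5159 0.1581 0.6291]
 [0.4835 0.155  0.6389]
 [0.4519 0.1528 0.6439]]
scene z pct [0.2283 0.2325 0.2355 0.2387 0.2729]
lid 303 [0.6981 0.1826 0.2294] [0.7679 0.2542 0.2413]
hook 46
0.64 6 [0.2072 0.2592] 0.26361542163277163
0.645 6 [0.2071 0.2567] 0.2607960271224953
0.65 5 [0.2098 0.253 ] 0.25955044204144184
0.655 4 [0.2076 0.2552] 0.25710222136793404
0.66 5 [0.2083 0.2513] 0.25363197656011627
0.665 5 [0.2087 0.2547] 0.2575826811127042
0.67 4 [0.2102 0.2588] 0.2616217190481511
0.675 5 [0.2113 0.259 ] 0.26647454747295907
0.68 6 [0.2122 0.2658] 0.26953741409041954
wrist z pct [0.2343 0.2355 0.2367 0.3391 0.3399]
lid 4550 [0.7011 0.1866 0.2293] [0.7683 0.2584 0.2438]
hook 160
0.64 62 [0.2129 0.2623] 0.2641102558472329
0.645 74 [0.2132 0.2602] 0.26314196756627206
0.65 24 [0.2139 0.2589] 0.2608481906881637
top z pct [0.2216 0.2328 0.2365 0.2594 0.3729]
lid 138 [0.7001 0.1871 0.2294] [0.7513 0.2558 0.2438]
hook 0
```

View pics/s3c.png

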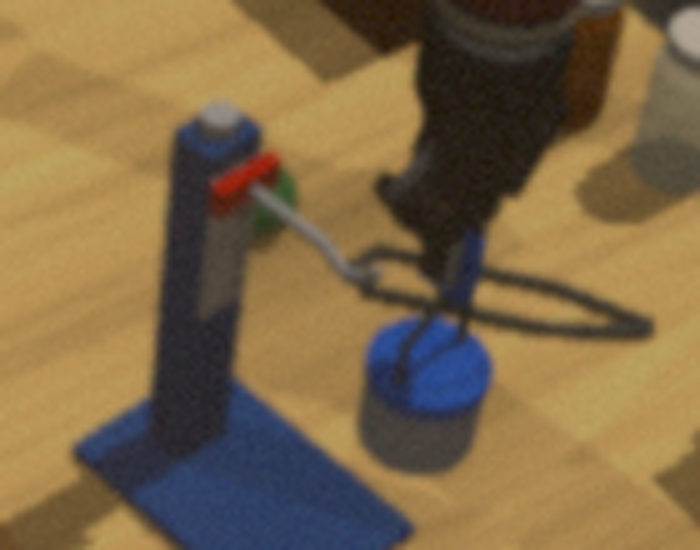

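>>> play_rows(deltas=[[[-0.006,-0.0,0.0],0.0],[[-0.016,-0.001,0.0],0.0],[[-0.026,-0.002,0.0],0.0],[[-0.034,-0.003,0.0],0.0],[[-0.04,-0.004,0.0],0.0]])

```text
time: 9.93
tool_pos: [0.6897, 0.2184, 0.3076]
tool_rot: [-0.0, 0.998, 0.057, 0.0]
contact_force: [0.1, 0.3, -9.7]
gripper_width: 0.132
```

>>> play_rows(deltas=[[[-0.008,-0.001,0.0],0.0],[[-0.016,-0.002,0.0],0.0],[[-0.024,-0.003,0.0],0.0],[[-0.031,-0.0035,0.0],0.0],[[-0.031,-0.0035,0.0],0.0]])

```text
time: 10.55
tool_pos: [0.659, 0.2149, 0.3075]
tool_rot: [-0.0, 0.998, 0.057, 0.0]
contact_force: [-0.2, -0.6, -8.7]
gripper_width: 0.13
```

```bash
python3 - <<'E'
from h import *
np.set_printoptions(precision=4,suppress=True)
for n in ["wrist","scene","wrist"]:
    s=status.state(); print(s["time"],s["tool_pos"],s["contact_force"],s["ft_torque"])
    p,d,X,c=shot(n,n+"4"); np.save(n+"4.npy",X)
p=cv2.imread("pics/scene4.png")[120:230,290:430]; cv2.imwrite("pics/s4c.png",cv2.resize(p,None,fx=5,fy=5,interpolation=cv2.INTER_CUBIC))
E
```

```text
10.55 [0.659  0.2149 0.3075] [-0.2386 -0.557  -8.7013] [ 0.0864  0.0544 -0.0351]
10.6 [0.6593 0.2149 0.3075] [-0.0009  0.3835 -8.0052] [ 0.0113 -0.026  -0.0064]
10.65 [0.6595 0.2149 0.3075] [ 0.1566 -0.8914 -8.6156] [-0.0157  0.021  -0.0428]
```

View pics/s4c.png

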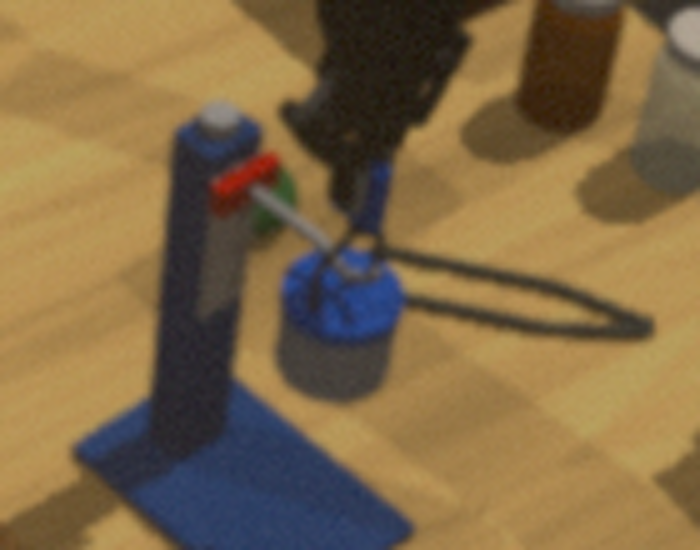

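View pics/wrist4.png

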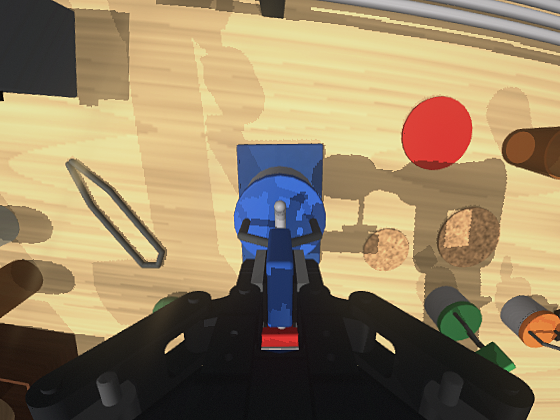

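>>> play_rows(deltas=[[[0.0,0.0,-0.006],0.0],[[0.0,0.0,-0.012],0.0],[[0.0,0.0,-0.017],0.0],[[0.0,0.0,-0.021],0.0],[[0.0,0.0,-0.025],0.0]])

```text
time: 11.32
tool_pos: [0.6594, 0.2149, 0.2821]
tool_rot: [0.0, 0.998, 0.057, -0.0]
contact_force: [-0.0, -0.5, -6.9]
gripper_width: 0.126
```

>>> play_rows(deltas=[[[0.0,0.0,-0.003],0.0],[[0.0,0.0,-0.006],0.0],[[0.0,0.0,-0.01],0.0],[[0.0,0.0,-0.014],0.0],[[0.0,0.0,-0.018],0.0]])

```text
time: 11.95
tool_pos: [0.6594, 0.2149, 0.2643]
tool_rot: [-0.0, 0.998, 0.057, 0.0]
contact_force: [-0.1, -1.7, -5.4]
gripper_width: 0.133
```

```bash
python3 - <<'E'
from h import *
np.set_printoptions(precision=4,suppress=True)
for n in ["wrist","scene","wrist"]:
    s=status.state(); print(s["time"],s["tool_pos"],s["contact_force"],s["ft_torque"])
    p,d,X,c=shot(n,n+"5"); np.save(n+"5.npy",X)
p=cv2.imread("pics/scene5.png")[120:230,290:430]; cv2.imwrite("pics/s5c.png",cv2.resize(p,None,fx=5,fy=5,interpolation=cv2.INTER_CUBIC))
E
```

```text
11.95 [0.6594 0.2149 0.2643] [-0.101  -1.6517 -5.4385] [-0.0618  0.1759 -0.0109]
12.0 [0.6593 0.2148 0.2635] [-0.6897 -1.4242 -6.8668] [-0.1324  0.0173 -0.0461]
12.05 [0.6593 0.2148 0.2637] [-0.8081 -0.1171 -6.6475] [-0.132   0.0623  0.0072]
```

View pics/s5c.png

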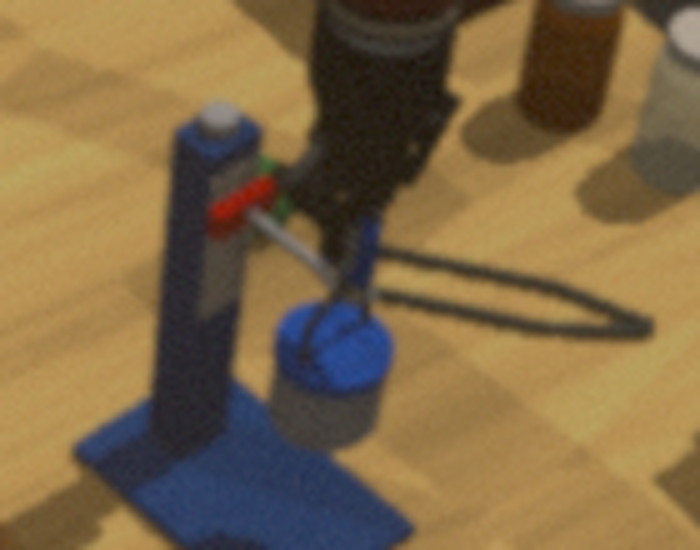

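View pics/wrist5.png

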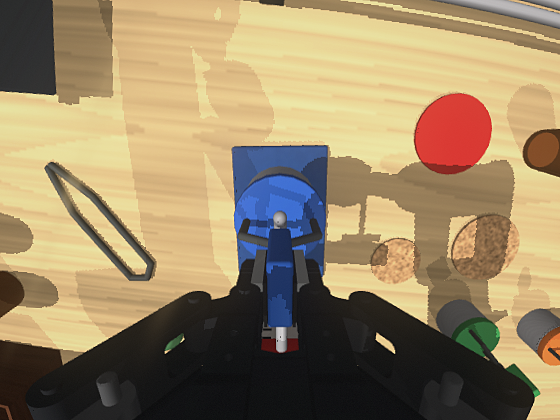

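>>> play_rows(deltas=[[[0.0,0.0,-0.003],0.0],[[0.0,0.0,-0.007],0.0],[[0.0,0.0,-0.012],0.0],[[0.0,0.0,-0.017],0.0],[[0.0,0.0,-0.022],0.0]])

```text
time: 12.72
tool_pos: [0.6594, 0.2148, 0.2422]
tool_rot: [0.0, 0.998, 0.057, 0.0]
contact_force: [-2.2, -1.4, -4.5]
gripper_width: 0.133
```

>>> play_rows(deltas=[[[0.0,0.0,-0.005],0.0],[[0.0,0.0,-0.01],0.0],[[0.0,0.0,-0.014],0.0],[[0.0,0.0,-0.017],0.0],[[0.0,0.0,-0.02],0.0]])

```text
time: 13.35
tool_pos: [0.6595, 0.2149, 0.2225]
tool_rot: [0.0, 0.998, 0.057, 0.0]
contact_force: [-1.8, -0.8, -3.0]
gripper_width: 0.132
```

>>> play_rows(deltas=[[[0.0,0.0,-0.003],0.0],[[0.0,0.0,-0.006],0.0],[[0.0,0.0,-0.009],0.0],[[0.0,0.0,-0.011],0.0],[[0.0,0.0,-0.013],0.0]])

```text
time: 13.98
tool_pos: [0.6595, 0.2149, 0.2094]
tool_rot: [-0.0, 0.998, 0.057, 0.0]
contact_force: [-1.9, -0.6, -1.3]
gripper_width: 0.13
```

```bash
cat > samp.py <<'E'
from h import *
np.set_printoptions(precision=3,suppress=True)
import sys
F=[];Z=[]
for i in range(int(sys.argv[1])):
    grab_frame("wrist"); s=status.state(); F.append(s["contact_force"]);Z.append(s["tool_pos"])
F=np.array(F);Z=np.array(Z);print(s["time"],F.mean(0),F.std(0),F[:,2],"pos",Z.mean(0),Z[:,2])
shot("scene",sys.argv[2])
p=cv2.imread(f"pics/{sys.argv[2]}.png")[120:230,290:430]; cv2.imwrite(f"pics/{sys.argv[2]}c.png",cv2.resize(p,None,fx=5,fy=5,interpolation=cv2.INTER_CUBIC))
E
python3 samp.py 12 s6
```

```text
14.575 [-1.987 -1.363 -1.217] [0.504 0.488 0.325] [-1.182 -0.667 -1.192 -1.549 -0.826 -1.581 -1.817 -1.043 -1.321 -0.989
 -0.975 -1.46 ] pos [0.659 0.215 0.209] [0.209 0.209 0.209 0.209 0.21  0.21  0.21  0.209 0.209 0.209 0.209 0.209]
```

View pics/s6c.png

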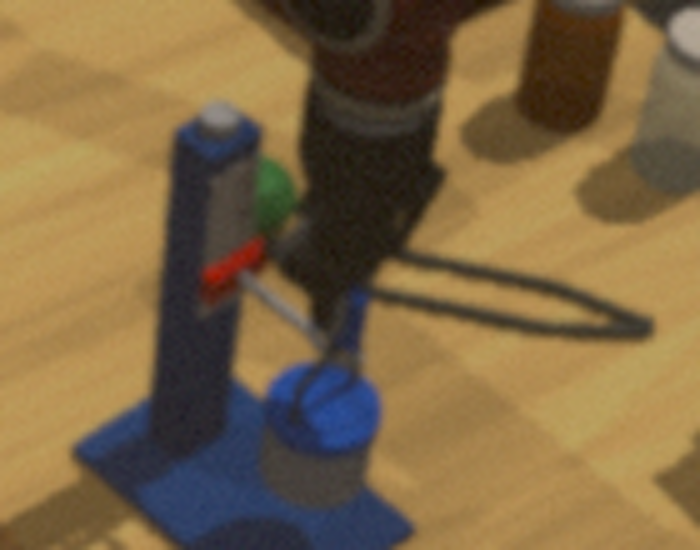

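>>> play_rows(deltas=[[[-0.001,-0.0005,0.0],0.0],[[-0.002,-0.001,0.0],0.0],[[-0.003,-0.0015,0.0],0.0],[[-0.003,-0.0015,0.0],0.0]])

```text
time: 15.12
tool_pos: [0.6584, 0.2142, 0.2108]
tool_rot: [-0.001, 0.998, 0.057, 0.003]
contact_force: [5.9, 2.6, -1.2]
gripper_width: 0.126
```

```bash
python3 samp.py 10 s7
```

```text
15.625 [ 6.408  2.631 -1.348] [0.582 0.589 0.478] [-1.393 -0.519 -0.856 -0.973 -1.024 -1.651 -2.232 -1.534 -1.745 -1.555] pos [0.658 0.214 0.211] [0.211 0.211 0.211 0.211 0.211 0.211 0.211 0.211 0.211 0.211]
```

>>> play_rows(deltas=[[[0.001,0.0005,0.0],0.0],[[0.002,0.001,0.0],0.0],[[0.0022,0.001,0.0],0.0],[[0.0022,0.001,0.0],0.0]])

```text
time: 16.18
tool_pos: [0.6588, 0.2144, 0.2093]
tool_rot: [-0.0, 0.998, 0.057, 0.0]
contact_force: [4.1, 0.6, -1.6]
gripper_width: 0.135
```

```bash
python3 samp.py 10 s7
```

```text
16.675 [ 4.256  0.801 -1.29 ] [0.427 0.414 0.803] [-1.35  -2.536 -0.408 -1.088 -0.557 -1.11  -1.165 -0.537 -2.996 -1.158] pos [0.659 0.214 0.209] [0.209 0.209 0.209 0.209 0.209 0.209 0.209 0.209 0.209 0.209]
```

>>> play_rows(deltas=[[[0.0005,0.0,0.0],0.0],[[0.0013,0.0002,-0.001],0.0],[[0.0013,0.0002,-0.002],0.0],[[0.0013,0.0002,-0.003],0.0]])

```text
time: 17.23
tool_pos: [0.6591, 0.2145, 0.2057]
tool_rot: [0.0, 0.998, 0.057, -0.001]
contact_force: [-0.5, 0.4, -0.7]
gripper_width: 0.131
```

```bash
python3 samp.py 10 s7
```

```text
17.725 [-2.175 -0.507 -1.125] [0.9   0.645 0.647] [-2.298 -0.642 -1.413  0.013 -1.294 -0.513 -1.847 -1.318 -1.276 -0.664] pos [0.659 0.214 0.206] [0.206 0.206 0.206 0.206 0.206 0.206 0.206 0.206 0.206 0.206]
```

>>> play_rows(deltas=[[[-0.0003,-0.0001,-0.002],0.0],[[-0.0003,-0.0001,-0.005],0.0],[[-0.0003,-0.0001,-0.008],0.0],[[-0.0003,-0.0001,-0.01],0.0],[[-0.0003,-0.0001,-0.01],0.0]])

```text
time: 18.4
tool_pos: [0.6593, 0.2145, 0.196]
tool_rot: [0.0, 0.998, 0.057, -0.0]
contact_force: [-4.8, -0.3, 1.0]
gripper_width: 0.125
```

```bash
python3 samp.py 20 s8
```

```text
19.4 [-5.502 -0.895 -0.015] [0.501 0.559 0.625] [ 0.602 -1.017 -0.048  1.012 -0.117  0.447 -0.306  0.027  0.593 -0.006
 -0.715 -0.335 -0.631  0.338 -1.024  0.953 -0.592 -0.419  1.046 -0.102] pos [0.659 0.214 0.196] [0.196 0.196 0.196 0.196 0.196 0.196 0.196 0.196 0.196 0.196 0.196 0.196
 0.196 0.196 0.196 0.196 0.196 0.196 0.196 0.196]
```

View pics/s8c.png

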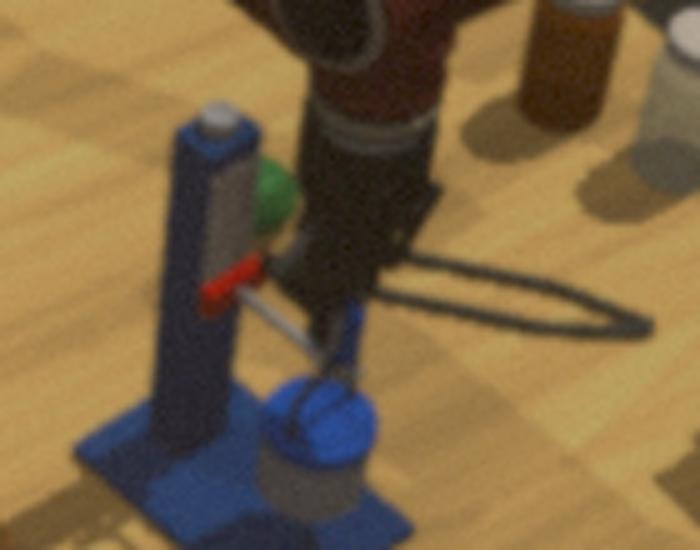

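>>> play_rows(deltas=[[[-0.0006,-0.0002,0.0],0.0],[[-0.0012,-0.0002,0.0],0.0],[[-0.0014,-0.0002,0.0],0.0],[[-0.0014,-0.0002,0.0],0.0]])

```text
time: 19.95
tool_pos: [0.659, 0.2144, 0.1969]
tool_rot: [-0.0, 0.998, 0.057, 0.001]
contact_force: [-1.0, -0.2, 0.3]
gripper_width: 0.125
```

```bash
python3 samp.py 16 s8
```

```text
20.75 [ 2.425  0.768 -0.1  ] [1.277 0.775 0.357] [-0.078 -0.572 -0.112  0.349 -0.259 -0.084  0.083 -0.712  0.005  0.229
 -0.289 -0.506  0.395 -0.395 -0.262  0.609] pos [0.659 0.214 0.197] [0.197 0.197 0.197 0.197 0.197 0.197 0.197 0.197 0.197 0.197 0.197 0.197
 0.197 0.197 0.197 0.197]
```

>>> play_rows(deltas=[[[0.0004,0.0001,-0.0005],0.0],[[0.0007,0.0002,-0.001],0.0],[[0.0007,0.0002,-0.001],0.0]])

```text
time: 21.18
tool_pos: [0.6588, 0.2144, 0.1951]
tool_rot: [0.0, 0.998, 0.057, -0.0]
contact_force: [3.1, 0.1, -0.4]
gripper_width: 0.129
```

```bash
python3 samp.py 12 s8
```

```text
21.775 [ 2.701  0.447 -0.056] [0.561 0.53  0.361] [-0.47  -0.272 -0.193  0.753 -0.047  0.222  0.13  -0.019  0.322 -0.126
 -0.621 -0.356] pos [0.659 0.214 0.195] [0.195 0.195 0.195 0.195 0.195 0.195 0.195 0.195 0.195 0.195 0.195 0.195]
```

>>> play_rows(deltas=[[[0.0004,0.0,0.0],0.0],[[0.0005,0.0,0.0],0.0],[[0.0005,0.0,0.0],0.0],[[0.0005,0.0,0.0],0.0]])

```text
time: 22.32
tool_pos: [0.659, 0.2144, 0.195]
tool_rot: [0.0, 0.998, 0.057, -0.001]
contact_force: [0.5, -0.9, 0.2]
gripper_width: 0.127
```

```bash
python3 samp.py 8 s8
```

```text
22.725 [-0.249 -0.239  0.174] [0.575 0.195 0.692] [-0.579 -0.139 -0.374  0.139 -0.133 -0.171  1.27   1.378] pos [0.659 0.214 0.195] [0.195 0.195 0.195 0.195 0.195 0.195 0.195 0.195]
```

Forces are near zero on all axes, so I'll release.

>>> play_rows(deltas=[[[0.0,0.0,0.0],0.0],[[0.0,0.0,0.0],0.0],[[0.0,0.0,0.0],0.0],[[0.0,0.0,0.0],0.0],[[0.0,0.0,0.0],0.0]], grip=0.6)

```text
time: 23.4
tool_pos: [0.6594, 0.2145, 0.1953]
tool_rot: [-0.0, 0.998, 0.057, 0.0]
contact_force: [-0.3, 0.4, -0.5]
gripper_width: 0.797
```

```bash
python3 samp.py 12 s9; python3 - <<'E'
from h import *
np.set_printoptions(precision=4,suppress=True)
for k in range(2):
    p,d,X,c=shot("wrist",f"w9{k}")
    b=p.astype(int); m=(b[...,0]>b[...,2]+35)&(np.hypot(X[...,0]-.66,X[...,1]-.215)<.04)&(X[...,2]>.19)&(X[...,2]<.26)
    Y=X[m]; print(m.sum(),Y.mean(0)); t=Y[Y[:,2]>np.percentile(Y[:,2],95)-.006]; print(t.mean(0),cv2.minAreaRect((t[:,:2]*1000).astype(np.float32)))
    for i in range(3): grab_frame("scene")
print(status.state())
E
```

```text
24.0 [0.015 0.069 0.023] [0.504 0.3   0.49 ] [-0.352 -0.664  0.114  0.671 -0.618 -0.089  0.367  0.072 -0.651  0.452
  0.823  0.151] pos [0.659 0.214 0.195] [0.195 0.195 0.195 0.195 0.195 0.195 0.195 0.195 0.195 0.195 0.195 0.195]
2412 [0.6669 0.216  0.222 ]
[0.6634 0.2156 0.2267] ((661.4585571289062, 215.4119110107422), (34.34209442138672, 11.911552429199219), 6.215341567993164)
2454 [0.667  0.216  0.2226]
[0.6634 0.2156 0.2274] ((661.6593017578125, 215.43228149414062), (34.11294937133789, 11.898301124572754), 6.092728614807129)
{'time': 24.45, 'joint_pos': array([ 0.2073,  0.2326,  1.4752, -0.    ,  1.4338,  1.6632]), 'joint_vel': array([-0.0001,  0.0001, -0.0008, -0.0004,  0.    ,  0.0014]), 'joint_efforts': array([ -0.0002, -46.7579, -36.6118,   0.0002,   0.0004,   0.    ]), 'tool_pos': array([0.6594, 0.2145, 0.1953]), 'tool_rot': array([0.    , 0.9984, 0.0574, 0.    ]), 'contact_force': array([ 0.1437, -0.0646, -0.5206]), 'ft_torque': array([-0.0045, -0.0156,  0.0236]), 'gripper_width': 0.8010974998819882}
```

View pics/w91.png

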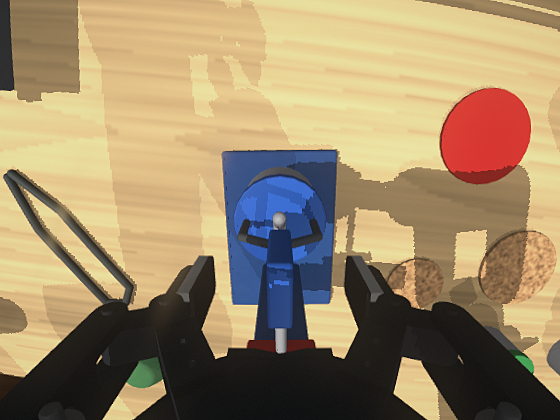

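View pics/s9c.png

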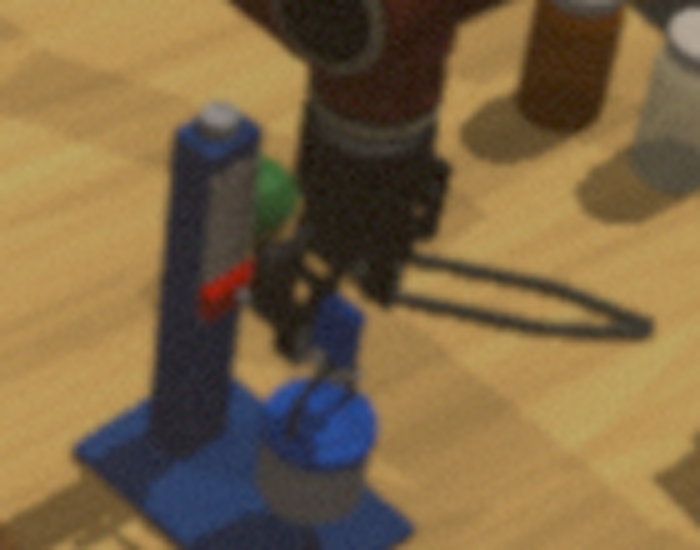

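>>> play_rows(deltas=[[[0.0,0.0,0.0],0.0],[[0.0,0.0,0.0],0.0],[[0.0,0.0,0.0],0.0],[[0.0,0.0,0.0],0.0],[[0.0,0.0,0.0],0.0]])

```text
time: 25.08
tool_pos: [0.6594, 0.2145, 0.1953]
tool_rot: [0.0, 0.998, 0.057, -0.0]
contact_force: [-0.1, 0.2, 0.5]
gripper_width: 0.797
```

```bash
python3 - <<'E'
from h import *
np.set_printoptions(precision=4,suppress=True)
for k in range(20):
    p,d,X,c=shot("wrist")
    b=p.astype(int); m=(b[...,0]>b[...,2]+35)&(np.hypot(X[...,0]-.66,X[...,1]-.215)<.04)&(X[...,2]>.19)&(X[...,2]<.26)
    Y=X[m]; t=Y[Y[:,2]>np.percentile(Y[:,2],95)-.004]; print(status.state()["time"],np.median(t,0))
E
```

```text
25.125 [0.6634 0.2155 0.2271]
25.175 [0.6635 0.2155 0.227 ]
25.225 [0.6635 0.2156 0.2269]
25.275 [0.6634 0.2156 0.2269]
25.325 [0.6635 0.2155 0.2269]
25.375 [0.6634 0.2156 0.227 ]
25.425 [0.6634 0.2155 0.2271]
25.475 [0.6632 0.2156 0.2272]
25.525 [0.6634 0.2155 0.2273]
25.575 [0.6634 0.2155 0.2273]
25.625 [0.6633 0.2155 0.2273]
25.675 [0.6633 0.2156 0.2272]
25.725 [0.6634 0.2156 0.2272]
25.775 [0.6633 0.2155 0.2271]
25.825 [0.6635 0.2156 0.227 ]
25.875 [0.6635 0.2156 0.227 ]
25.925 [0.6635 0.2156 0.227 ]
25.975 [0.6634 0.2155 0.227 ]
26.025 [0.6634 0.2156 0.227 ]
26.075 [0.6634 0.2155 0.2271]
```

>>> play_rows(deltas=[[[0.0,0.0,0.0],0.0],[[0.0,0.0,0.0],0.0],[[0.0,0.0,0.0],0.0],[[0.0,0.0,0.0],0.0],[[0.0,0.0,0.0],0.0]], grip=-1)

```text
time: 26.7
tool_pos: [0.6594, 0.2144, 0.1953]
tool_rot: [-0.0, 0.998, 0.057, -0.0]
contact_force: [-0.2, -0.4, 0.1]
gripper_width: 0.132
```

>>> play_rows(deltas=[[[0.0,0.0,0.002],0.0],[[0.0,0.0,0.006],0.0],[[0.0,0.0,0.011],0.0],[[0.0,0.0,0.016],0.0],[[0.0,0.0,0.021],0.0]])

```text
time: 27.32
tool_pos: [0.6593, 0.2145, 0.2165]
tool_rot: [0.0, 0.998, 0.057, -0.0]
contact_force: [0.4, -0.0, -2.0]
gripper_width: 0.132
```

>>> play_rows(deltas=[[[0.0,0.0,0.005],0.0],[[0.0,0.0,0.01],0.0],[[0.0,0.0,0.015],0.0],[[0.0,0.0,0.02],0.0],[[0.0,0.0,0.025],0.0]])

```text
time: 27.95
tool_pos: [0.6593, 0.2144, 0.2412]
tool_rot: [0.0, 0.998, 0.057, -0.0]
contact_force: [1.7, 0.3, -3.8]
gripper_width: 0.128
```

>>> play_rows(deltas=[[[0.0,0.0,0.005],0.0],[[0.0,0.0,0.01],0.0],[[0.0,0.0,0.015],0.0],[[0.0,0.0,0.02],0.0],[[0.0,0.0,0.025],0.0]])

```text
time: 28.58
tool_pos: [0.6593, 0.2144, 0.2662]
tool_rot: [0.0, 0.998, 0.057, -0.0]
contact_force: [1.9, -0.1, -6.2]
gripper_width: 0.132
```

>>> play_rows(deltas=[[[0.0,0.0,0.005],0.0],[[0.0,0.0,0.009],0.0],[[0.0,0.0,0.013],0.0],[[0.0,0.0,0.016],0.0],[[0.0,0.0,0.018],0.0]])

```text
time: 29.2
tool_pos: [0.6588, 0.2144, 0.2839]
tool_rot: [0.0, 0.998, 0.057, -0.001]
contact_force: [-0.1, -1.1, -8.6]
gripper_width: 0.131
```

>>> play_rows(deltas=[[[0.0,0.0,0.006],0.0],[[0.0,0.0,0.013],0.0],[[0.0,0.0,0.019],0.0],[[0.0,0.0,0.023],0.0],[[0.0,0.0,0.023],0.0]])

```text
time: 29.82
tool_pos: [0.6596, 0.2145, 0.308]
tool_rot: [-0.0, 0.998, 0.057, 0.001]
contact_force: [0.5, 0.2, -8.6]
gripper_width: 0.13
```

```bash
python3 samp.py 2 s10
```

```text
29.925 [ 0.42  -0.7   -9.797] [0.114 0.881 0.436] [ -9.361 -10.233] pos [0.659 0.214 0.307] [0.308 0.307]
```

View pics/s10c.png

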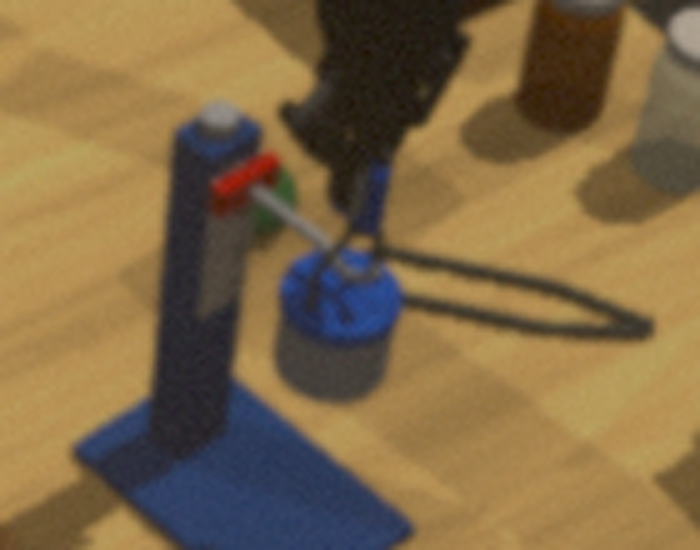

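The hook is back at the top and free of the wire, in the same position as on entry. I'll slide out along +x.

>>> play_rows(deltas=[[[0.006,0.0005,0.0],0.0],[[0.016,0.0015,0.0],0.0],[[0.026,0.003,0.0],0.0],[[0.034,0.004,0.0],0.0],[[0.042,0.005,0.0],0.0]])

```text
time: 30.6
tool_pos: [0.7021, 0.2195, 0.3071]
tool_rot: [0.0, 0.998, 0.057, -0.0]
contact_force: [-0.6, -0.2, -8.5]
gripper_width: 0.127
```

>>> play_rows(deltas=[[[0.01,0.001,0.0],0.0],[[0.02,0.002,0.0],0.0],[[0.03,0.003,0.0],0.0],[[0.035,0.0,0.0],0.0],[[0.035,-0.015,0.0],0.0]])

```text
time: 31.22
tool_pos: [0.7365, 0.2045, 0.307]
tool_rot: [0.0, 0.998, 0.058, -0.0]
contact_force: [-0.5, -0.5, -8.6]
gripper_width: 0.132
```

>>> play_rows(deltas=[[[0.0,-0.025,0.0],0.0],[[0.0,-0.055,0.0],0.0],[[-0.005,-0.085,0.0],0.0],[[-0.015,-0.115,0.0],0.0],[[-0.025,-0.145,0.0],0.0]])

```text
time: 31.85
tool_pos: [0.7105, 0.0564, 0.3077]
tool_rot: [0.0, 0.998, 0.057, 0.0]
contact_force: [0.8, 0.3, -7.3]
gripper_width: 0.132
```

>>> play_rows(deltas=[[[-0.015,-0.03,-0.01],0.0],[[-0.035,-0.06,-0.03],0.0],[[-0.055,-0.09,-0.05],0.0],[[-0.07,-0.11,-0.07],0.0],[[-0.08,-0.12,-0.08],0.0]])

```text
time: 32.48
tool_pos: [0.6293, -0.0628, 0.2262]
tool_rot: [0.0, 0.998, 0.056, -0.001]
contact_force: [-0.1, -0.4, -9.3]
gripper_width: 0.129
```

```bash
python3 - <<'E'
from h import *
np.set_printoptions(precision=4,suppress=True)
print(status.state()["tool_pos"])
p,d,X,c=shot("wrist","w11"); np.save("w11.npy",X)
for cf,b,m in seg("wrist","mat_top",X):
    Y=X[m]; Y=Y[(~np.isnan(Y[:,0]))&(Y[:,2]<.02)]
    if len(Y)>10:
        (cx,cy),r=cv2.minEnclosingCircle((Y[:,:2]).astype(np.float32)); print(round(cf,2),b,len(Y),np.median(Y,0),"c",cx,cy,r)
E
```

```text
[ 0.6293 -0.0628  0.2262]
0.95 [204.0, 26.0, 299.0, 128.0] 7218 [ 0.751  -0.0158  0.0059] c 0.7497882843017578 -0.01654670573771 0.05579359084367752
0.88 [306.0, 176.0, 362.0, 255.0] 2404 [ 0.5983 -0.1403  0.0058] c 0.5897663235664368 -0.12074343860149384 0.05476843938231468
0.59 [185.0, 205.0, 242.0, 259.0] 2300 [0.5524 0.022  0.0039] c 0.5505703687667847 0.021555189043283463 0.0400281697511673
```

View pics/w11.png

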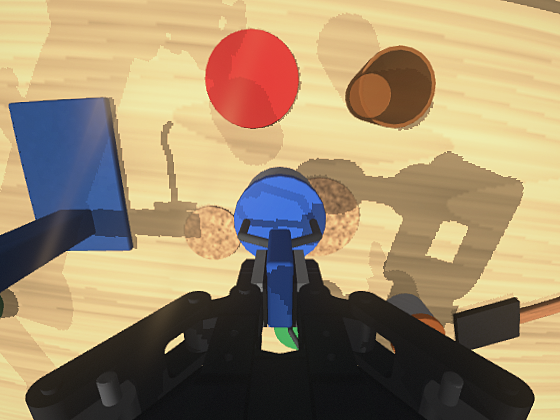

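```bash
python3 - <<'E'
from h import *
X=np.load("w1.npy"); p=cv2.imread("pics/w1.png")
u,v=cv2.fitEllipse(np.array([[358,175],[440,168],[397,211],[400,132],[370,145],[427,196],[371,200],[424,142]],np.float32))[0]; print(u,v)
print(np.nanmedian(X[int(v)-3:int(v)+4,int(u)-3:int(u)+4].reshape(-1,3),0))
h=cv2.cvtColor(p,cv2.COLOR_BGR2LAB); cv2.imwrite("pics/w1m.png",cv2.resize(p[110:230,330:450],None,fx=5,fy=5))
# mat above table: edges via z is too thin; use saturation vs wood
hs=cv2.cvtColor(p,cv2.COLOR_BGR2HSV)
print(hs[150:200:10,397],hs[100:120:5,350])
E
```

```text
398.429931640625 171.357666015625
[ 0.5873354  -0.11784466  0.00564583]
[[ 15 123 212]
 [ 15 124 173]
 [ 15 123 186]
 [ 15 125 202]
 [ 16 118 209]] [[ 18 103 212]
 [ 20  98 213]
 [ 20  99 213]
 [ 21  96 213]]
```

View pics/w1m.png

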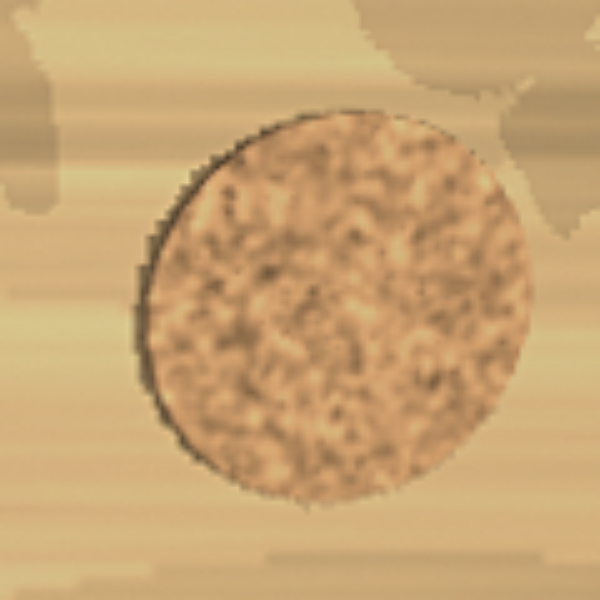

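>>> play_rows(deltas=[[[-0.01,-0.014,-0.01],0.0],[[-0.022,-0.03,-0.025],0.0],[[-0.034,-0.046,-0.045],0.0],[[-0.042,-0.056,-0.062],0.0],[[-0.042,-0.056,-0.072],0.0]])

```text
time: 33.2
tool_pos: [0.5888, -0.1168, 0.1542]
tool_rot: [-0.0, 0.998, 0.057, -0.0]
contact_force: [-0.5, 0.5, -9.3]
gripper_width: 0.128
```

>>> play_rows(deltas=[[[0.0,0.0,-0.003],0.0],[[0.0,0.0,-0.006],0.0],[[0.0,0.0,-0.009],0.0],[[0.0,0.0,-0.011],0.0],[[0.0,0.0,-0.012],0.0]])

```text
time: 33.83
tool_pos: [0.5895, -0.1164, 0.1433]
tool_rot: [0.0, 0.998, 0.057, 0.0]
contact_force: [-1.0, -0.3, -8.9]
gripper_width: 0.136
```

```bash
python3 - <<'E'
from h import *
np.set_printoptions(precision=4,suppress=True)
for n in ["wrist","scene"]:
    s=status.state();print(s["tool_pos"],s["contact_force"])
    p,d,X,c=shot(n,n+"12"); np.save(n+"12.npy",X)
p=cv2.imread("pics/scene12.png")[190:310,170:310]; cv2.imwrite("pics/s12c.png",cv2.resize(p,None,fx=5,fy=5,interpolation=cv2.INTER_CUBIC))
E
```

```text
[ 0.5895 -0.1164  0.1433] [-0.974  -0.2773 -8.9311]
[ 0.5894 -0.1165  0.1432] [-0.5724 -0.1674 -8.1261]
```

View pics/s12c.png

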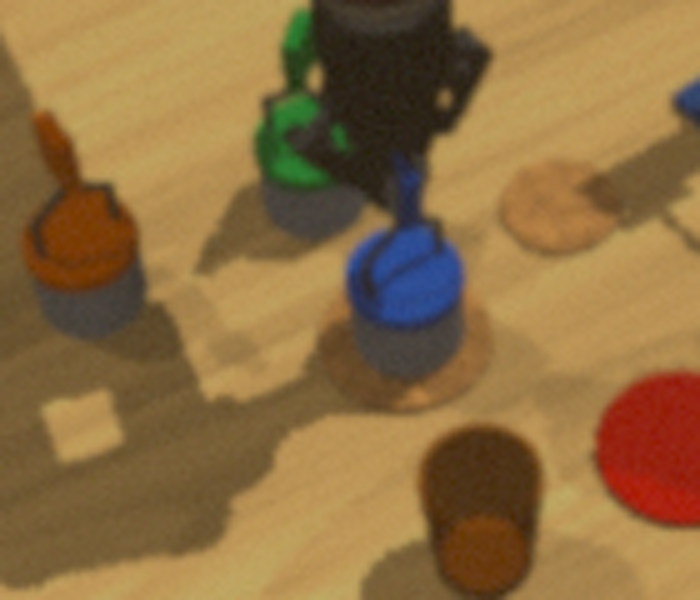

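View pics/wrist12.png

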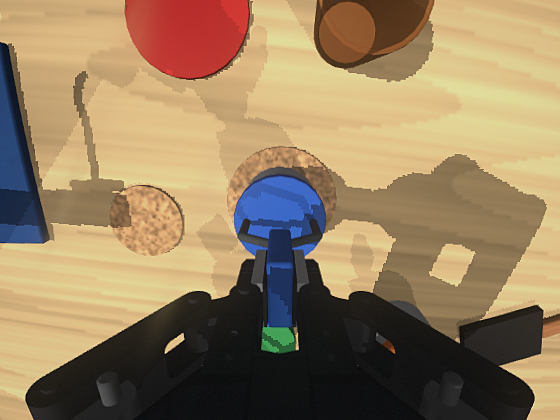

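>>> play_rows(deltas=[[[-0.001,-0.001,-0.001],0.0],[[-0.002,-0.002,-0.002],0.0],[[-0.002,-0.002,-0.003],0.0],[[-0.002,-0.002,-0.004],0.0],[[-0.002,-0.002,-0.0045],0.0]])

```text
time: 34.55
tool_pos: [0.5875, -0.1186, 0.139]
tool_rot: [0.0, 0.998, 0.057, 0.0]
contact_force: [-1.1, -0.5, -6.5]
gripper_width: 0.131
```

```bash
python3 samp.py 5 s13
```

```text
34.8 [-0.363 -0.17  -7.248] [0.382 0.279 0.363] [-7.794 -7.438 -6.865 -7.312 -6.83 ] pos [ 0.587 -0.119  0.139] [0.139 0.139 0.139 0.139 0.139]
```

Beginning to touch the mat; lowering a bit more.

>>> play_rows(deltas=[[[0.0,0.0,-0.0005],0.0],[[0.0,0.0,-0.001],0.0],[[0.0,0.0,-0.001],0.0],[[0.0,0.0,-0.001],0.0]])

```text
time: 35.35
tool_pos: [0.5878, -0.1186, 0.1391]
tool_rot: [0.0, 0.998, 0.057, 0.001]
contact_force: [-3.1, 1.9, 3.0]
gripper_width: 0.129
```

```bash
python3 samp.py 6 s13
```

```text
35.65 [-4.064  1.515  5.005] [0.293 0.381 0.675] [3.677 5.029 5.884 4.845 5.276 5.317] pos [ 0.588 -0.119  0.139] [0.139 0.139 0.139 0.139 0.139 0.139]
```

>>> play_rows(deltas=[[[0.0,0.0,0.0004],0.0],[[0.0,0.0,0.0004],0.0]])

```text
time: 35.95
tool_pos: [0.5878, -0.1187, 0.139]
tool_rot: [0.0, 0.998, 0.057, 0.001]
contact_force: [-4.0, 1.1, 5.3]
gripper_width: 0.131
```

>>> play_rows(deltas=[[[0.0,0.0,0.0],0.0],[[0.0,0.0,0.0],0.0],[[0.0,0.0,0.0],0.0],[[0.0,0.0,0.0],0.0]], grip=0.6)

```text
time: 36.45
tool_pos: [0.5875, -0.1186, 0.1381]
tool_rot: [0.0, 0.998, 0.057, 0.0]
contact_force: [-0.1, -0.6, -0.1]
gripper_width: 0.799
```

>>> play_rows(deltas=[[[0.0,0.0,0.005],0.0],[[0.0,0.0,0.03],0.0],[[0.0,0.0,0.06],0.0],[[0.0,0.0,0.1],0.0],[[0.0,0.0,0.14],0.0]])

```text
time: 37.08
tool_pos: [0.5873, -0.1185, 0.2797]
tool_rot: [0.0, 0.998, 0.057, 0.0]
contact_force: [0.1, 0.6, 1.1]
gripper_width: 0.797
```

```bash
python3 - <<'E'
from h import *
np.set_printoptions(precision=4,suppress=True)
for n in ["wrist","scene"]:
    s=status.state();print(s["time"],s["tool_pos"],s["contact_force"])
    p,d,X,c=shot(n,n+"14")
    b=p.astype(int); m=(b[...,0]>b[...,2]+35)&(np.hypot(X[...,0]-.59,X[...,1]+.119)<.06)
    t=X[m&(X[...,2]>.158)]; print("block top",len(t),t.mean(0),cv2.minAreaRect((t[:,:2]*1000).astype(np.float32)))
    l=X[m&(abs(X[...,2]-.068)<.008)]; print("lid",(l.min(0)+l.max(0))/2, l[:,2].mean())
    k=(b[...,2]>b[...,0]+20)&(np.hypot(X[...,0]-.59,X[...,1]+.119)<.09)&(X[...,2]<.015)&(X[...,2]>.003)
    for cf,bb,mm in seg(n,"mat_top",X):
        Y=X[mm]; Y=Y[(~np.isnan(Y[:,0]))&(Y[:,2]<.012)]
        if len(Y)>10: print(round(cf,2),bb,cv2.minEnclosingCircle(Y[:,:2].astype(np.float32)))
E
```

```text
37.075 [ 0.5873 -0.1185  0.2797] [0.0919 0.577  1.0873]
block top 455 [ 0.5904 -0.1176  0.1707] ((589.2769165039062, -117.69570922851562), (32.71854019165039, 11.85142993927002), 6.535404682159424)
lid [ 0.5892 -0.1177  0.0658] 0.06787636210386995
0.76 [243.0, 137.0, 317.0, 204.0] ((0.5882216095924377, -0.11863871663808823), 0.056143809109926224)
0.59 [161.0, 165.0, 210.0, 214.0] ((0.5504761934280396, 0.021969538182020187), 0.040243394672870636)
0.59 [178.0, 0.0, 258.0, 92.0] ((0.748833179473877, -0.01549080666154623), 0.055576570332050323)
37.175 [ 0.5899 -0.1193  0.2854] [ 0.8539 -0.0962  0.4745]
block top 40 [ 0.5896 -0.1222  0.1689] ((589.3895874023438, -122.03311157226562), (30.98858642578125, 10.00378131866455), 6.757895469665527)
lid [ 0.5896 -0.1199  0.0679] 0.06790550025782861
0.94 [289.0, 262.0, 329.0, 297.0] ((0.7469719052314758, -0.017026184126734734), 0.059820886701345444)
0.91 [272.0, 219.0, 295.0, 242.0] ((0.5496249198913574, 0.01967550255358219), 0.04421016201376915)
0.59 [232.0, 248.0, 268.0, 273.0] ((0.5896868109703064, -0.12116962671279907), 0.054573047906160355)
```

View pics/scene14.png

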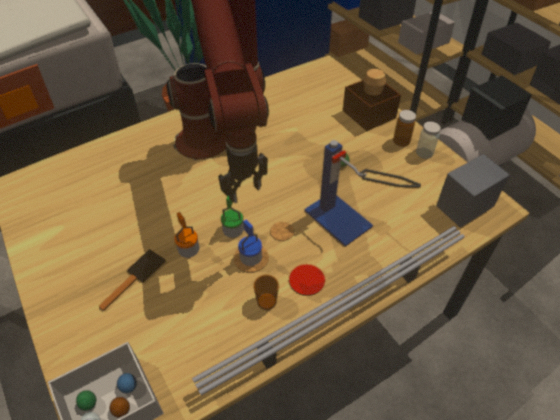

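View pics/wrist14.png

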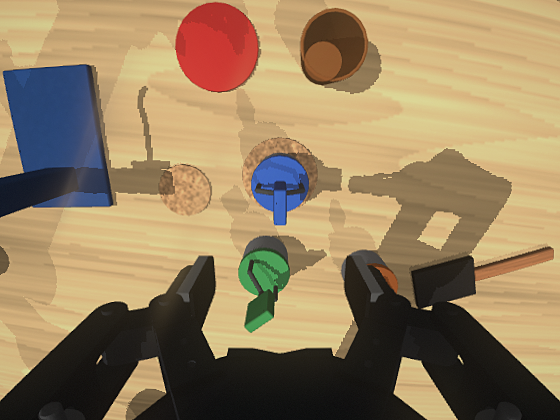

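The can stands centred: its lid is at (0.589,-0.118) and the mat at (0.588,-0.119). It is upright, the hook is at the top, and the hand is clear.

>>> play_rows(deltas=[[[0.0,0.0,0.0],0.0],[[0.0,0.0,0.0],0.0],[[0.0,0.0,0.0],0.0],[[0.0,0.0,0.0],0.0]])

```text
time: 37.78
tool_pos: [0.5872, -0.1185, 0.2777]
tool_rot: [-0.0, 0.998, 0.057, -0.0]
contact_force: [-0.8, 0.8, 0.4]
gripper_width: 0.801
```

```bash
python3 -c "
from plant import *
print(ticket.job_done(), status.state()['time'])"
```

```text
the job is handed in; nothing more can be done
the job is handed in; nothing more can be done
```

I weighed the blue canister on the hook, set it upright on the larger cork mat, and handed the job in after about 38 s of the 72 s allowed. The interface gives no verdict, so the points below are my own measurements.

- **Weighing:** In the hand it pulled about 8.7 N. I lowered it about 86 mm on the spring until the wrist force averaged close to zero (within about 0.2 N), then opened the fingers. It hung untouched for over 2 s, and over the last second I tracked, its height varied by only about 0.2 mm.
- **Placing:** I lifted it off slowly, and the hook looked to be back at its top position in the scene picture. The canister's lid centre is within about 2 mm of the mat's centre in both the wrist and scene views, with the can upright and the hand about 14 cm above. No other canister or tool looked moved in that view, though I did not measure them.
- **Disagreements:**
  - The top and scene cameras differed by about 4–6 mm, so I relied on the wrist camera for the hook and the mat.
  - There were brief sideways forces of up to about 6 N on the hook while I centred the canister. I removed them before letting go.
  - I pressed about 5 N on the mat just before opening the fingers.

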